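# Fill the gherkin jar from the filling stand

### The arm

A 7-joint arm with a two-finger parallel gripper is mounted at the origin on the work surface. World frame = base frame: x ahead of the robot, y to its left, z up, the work surface at z = 0. Lengths are in m, angles in rad, forces in N, time in s.
With the tool pointing down it reaches from about 0.425 to 0.925 m from the base axis. Payload 6.8 kg.
Tool frame: the origin (TCP) lies between the finger pads; the fingertips stand r.tip_reach ahead of it and the grasp point (between the pads) lies 11 mm behind it (r.tip_reach is the distance from the TCP to the fingertips, in m); z points along the fingers, y is the direction in which the jaws open and shut (so a half turn about z gives the same grasp; the last joint's range is limited). The gripper opens to 85 mm and grips with 20 to 120 N. Pads are 22 mm wide; open, the fingers measure 114 mm over their backs; the gripper's body (76 mm by 85 mm) begins 54 mm behind the grasp point. The pads swing forward as they close: fully open they stand 13 mm farther back than shut.
Start: joints at [-1.225, 0.477, 0.022, 1.555, -0.011, 1.109, -0.083], TCP at [0.296, 0.607, 0.239] pointing down, gripper open.
Joint ranges: [-2.96, 2.96], [-0.34, 2.1], [-1.41, 1.46], [0.24, 2.44], [-1.37, 4.51], [0.17, 1.92], [-2.96, 2.96]. Speed limits (rad/s): [2.39, 2.39, 3.14, 3.14, 3.14, 3.14, 3.14].

### API

Orientations are given as a rotation vector (axis times angle).
In Python, from bench import r, eyes, spotter gives the robot as it stands.
- The arm moves only by the tool carry_out, never from a script. Its argument "series" is text: rows parted by semicolons, each of 5 numbers parted by spaces: the shift along the tool's x, y, z in cm, then the turn about the tool's z in rad, then the opening, from 0 (shut) to 1 (fully open). In form: x y z yaw gripper; .... A call has 1 to 8 rows; each row shifts and turns the commanded pose from where the row before left it, along the tool's axes as they then stand; what a row does not reach is not made up. A row lasts 1/8 s, in which the tool goes at most 62.5 mm and 10.7 degrees, less where a joint would pass 70% of its speed; a pose out of reach is approached as far as the arm can. A call with a gripper value outside its range is refused whole. The fingers move at their own pace and stop on an object; "grip_force" is the grip in N (left out, the last holds). Time passes only in rows, so rows that do not move let the fingers close. It gives the time, the measured TCP pose, the force and the opening at its end, in the units of the state.
- r.get_obs(): the state, without advancing time (a new reading comes with each control period).
- eyes.grab_frame(name): name is "side" or "top"; returns a dict with "color" (400x640x3 uint8, blue, green, red), "intrinsics" (3x3 intrinsics, pixels), "R" (3x3) and "t" (3): a world point X has camera coordinates R X + t. Camera axes: x right, y down, z forward; pixel columns grow to the right and rows downward; lengths in m; the calibration is good to about 2 mm. A picture is of the moment at which its call begins. There is no depth.
- r.hand_in(): hands the job in, once; it reports no verdict.
Trained networks look in a picture, given as the dict that the camera call returned (one of the last four; its "shot" number tells which), for a name from the list of things; names that differ only in an ending like _2 or _b are one class to them, and where a whole thing is asked for, a point or a joint stands for the part that bears it (a point fixed in the world has none). Each returns a list of dicts, best first, with "confidence" (0 to 1); they miss things now and then, are a little off and sometimes report something else, mostly with a low value. They report only what shows in the picture. A call takes as long as a camera call. They do not tell look-alikes from the thing itself.
- spotter.search_frame(picture, query): "uv" ([column, row] in pixels, amid what is visible of it).
- spotter.trace(picture, query): "pixels" (400x640 bool, what is visible of it) and "uv" ([column, row] in pixels, amid what is visible of it).
- spotter.mark_of(picture, query): "uv" ([column, row] in pixels: a listed point, or the origin of a listed thing).
The state is a dict: "clock": time; "joints": joint angles; "qvel": joint speeds; "tau": joint torques, N m; "tcp_pos": TCP position; "orientation": TCP orientation; "contact_force": force on the tool from outside, world axes, zero at the start; "moment": the same for the moment, N m; "grip_width": finger opening in m.
Only numpy, scipy, OpenCV 4.12 (cv2) and the standard library are available. Lean on these libraries where they do the work, as an engineer would, in place of code of your own. Each camera call takes 0.05 s, during which the arm holds its last target.

### The job

Slide the jar on its sled fully home under the spout of the filling stand. Then feed the two green gherkins down the gutter, through the spout and the jar's narrow neck one at a time, letting the first come to rest in the jar before the second follows. Leave the red pepper lying on the stand, leave the scoop and the closed jar where they are, and finish with the jar still home and both gherkins lying in it.

Things in the scene. Friction and masses are not known exactly. Their poses are not given: they have to be found in the camera images.
- stand: Fixed aluminium jar-filling stand on four legs, its gutter and spout floor blue; place and yaw vary. Origin on the counter, midway between the decks. Its +y runs along the gutter towards the spout. Two flat decks, one each side (local x 25 to 130 and -130 to -25 mm, y -190 to 130 mm), top 226 mm above the counter, with a 6 mm high lip at x = +-132 mm and a 9 mm lip at y = -188 mm.
- gutter_start (a point): Middle of the gutter's floor at its closed start (local y = -186 mm). The gutter runs between the decks, 50 mm wide, open on top, its floor 210 mm above the counter, 16 mm below the decks.
- gutter_end (a point): Middle of the gutter's floor where it ends (local y = 130 mm) and the spout begins. A gherkin pushed along the gutter until its middle is past this point tips and slides down the spout by itself.
- spout (a point): Centre of the spout's open lower end, 168 mm above the counter, just over the rim of a jar that is home. The spout falls at 49 degrees from local y = 130 to 166 mm, between cheeks 50 mm apart (tops 242 mm above the counter), to an upright back plate at y = 225 mm; it is open on top.
- sled (a joint): Slide of the white jar sled on its rails along the stand's y axis, in m: 0 = fully home against its stop, jar neck under the spout; grows up to 0.14 as the sled stands away from the spout (stand's +y). It starts 0.07 to 0.13 out. It drags with about 3 N and stays where it is left.
- push_bar (a point): Centre of the red push bar at the outer end of the sled (100 mm beyond the jar's axis, on stand +y side): an upright plate 76 mm wide (along stand x), 12 mm thick (along stand y), 40 mm high, its top 115 mm above the counter, on two posts. Push its outer face towards the spout. Nothing stands behind it for 60 mm. Moves with the sled.
- jar_mouth (a point): Centre of the open mouth of the clear glass jar, 164 mm above the counter: rim 68 mm outside and 60 mm inside diameter, neck 28 mm high. The jar is fixed on the sled; its body is 110 mm in diameter, 150 mm tall. Moves with the sled.
- jar_floor (a point): Centre of the jar's inner floor, 19 mm above the counter (inner diameter there 102 mm). Moves with the sled.
- gherkin_a_center (a point): Centre of a green warty gherkin, rigid, slightly bent, 80 mm long, 32 mm thick, about 50 g. Starts lying on a deck, its length (its own y axis) within about 0.15 rad of the gutter's direction; centre 16 mm above the deck. Can be swept sideways into the gutter.
- gherkin_b_center (a point): Centre of the second green gherkin, same as the first.
- pepper_center (a point): Centre of the red pepper, 85 mm long, 30 mm thick, with a green stalk, lying on a deck roughly along the gutter, in a place that is swapped with the gherkins'. To be left alone; centre 15 mm above the deck.
- scoop: White plastic scoop lying on the counter, square bowl 85 x 70 x 35 mm (origin under its middle) with a handle reaching 128 mm along its own -x. Leave alone.
- spare_jar: Closed green glass jar with brass lid, 72 mm in diameter, 110 mm tall, standing on the counter; origin under its middle. Leave alone.
Things that resemble listed ones, but are neither listed nor needed, are in the scene too. Leave any blue or yellow look-alike of the part that bears gherkin_b_center alone.

How it is judged:
On the way, in this order (a step that is already met when the one before it is completed fails the run):
1. the sled is home while both gherkins are still up on the stand (value of joint sled below 0.005 m and height (world z) of each of gherkin_a_center, gherkin_b_center above 0.2 m), for 0.2 s.
2. one gherkin rests in the jar, which is home, while the other is still up on the stand ((((horizontal distance between gherkin_a_center and jar_floor below 0.056 m and z of gherkin_a_center in the frame of jar_floor between 0 and 0.1 m) and height (world z) of gherkin_b_center above 0.2 m and value of joint sled below 0.005 m and linear speed of gherkin_a below 0.03 m/s) or ((horizontal distance between gherkin_b_center and jar_floor below 0.056 m and z of gherkin_b_center in the frame of jar_floor between 0 and 0.1 m) and height (world z) of gherkin_a_center above 0.2 m and value of joint sled below 0.005 m and linear speed of gherkin_b below 0.03 m/s))), for 0.3 s.
3. both gherkins are in the jar (horizontal distance between each of gherkin_a_center, gherkin_b_center and jar_floor below 0.056 m and z of gherkin_a_center in the frame of jar_floor between 0 and 0.1 m and z of gherkin_b_center in the frame of jar_floor between 0 and 0.1 m), for 0.2 s.
At the end, for the whole second after the job is handed in: The sled is within 5 mm of home; both gherkins lie still (under 0.03 m/s) inside the jar, their centres less than 100 mm above its inner floor and within 56 mm of its axis; the pepper is within 40 mm of where it started (all of step 3 and value of joint sled below 0.005 m and linear speed of each of gherkin_a, gherkin_b below 0.03 m/s and distance of pepper_center from where it was at the start of the episode below 0.04 m); the robot touches nothing.
It fails at once if the red pepper is moved more than 40 mm (distance of pepper_center from where it was at the start of the episode above 0.04 m).
It fails at once if the scoop is moved more than 40 mm (distance of scoop from where it was at the start of the episode above 0.04 m).
It fails at once if the closed jar is moved more than 40 mm (distance of spare_jar from where it was at the start of the episode above 0.04 m).
It also fails if it takes over 72 s, if anything falls off the work surface, if the arm or the gripper's body presses on something with over 40 N, if the wrist force passes 120 N, or if a joint passes its speed limit or range.

## Working session

There is one attempt and no reset: what is moved stays moved. The work goes in short steps, Python scripts to look and compute and a tool call to move; the robot and the scene stay as the last step left them, time stands still between calls to the robot, and variables do not carry over. Pictures are saved under pics/ and viewed, and the job is handed in when it is done.

Besides the shell and the picture viewer there is one more tool, called after ">>>" as name(argument=value, ...), one argument or row to a line, values as JSON. carry_out: Moves the arm, as the interface text tells. Its arguments: {"type":"object","properties":{"series":{"type":"string"},"grip_force":{"type":"number"}},"required":["series"]}

```bash
ls; mkdir -p pics; cat > h.py <<'E'
from bench import r, eyes, spotter
import numpy as np, cv2
E
python3 - <<'E'
from h import *
print(r.get_obs(), r.tip_reach)
for n in ("side","top"):
    p=eyes.grab_frame(n); cv2.imwrite(f"pics/{n}0.png",p["color"])
    print(n,p["intrinsics"].tolist(),p["R"].tolist(),p["t"].tolist())
    for q in ["stand","gutter_start","gutter_end","spout","push_bar","jar_mouth","jar_floor","gherkin_a_center","pepper_center","scoop","spare_jar"]:
        print(q,[(np.round(d["uv"],1).tolist(),round(d["confidence"],2)) for d in spotter.mark_of(p,q)])
E
```

```text
pics
{'clock': 0.0, 'joints': array([-1.22508873,  0.47778586,  0.02235004,  1.55646263, -0.01147853,
        1.10930096, -0.08308584]), 'qvel': array([ 9.71686820e-04, -2.91956645e-04,  1.02297763e-04,  1.94459350e-03,
        6.34102088e-04,  4.89542859e-05, -6.51642481e-04]), 'tau': array([ 1.56475317e-04, -5.96471000e+01,  1.60806734e+00, -2.81188631e+01,
        1.25275698e-02,  9.50299582e-03,  2.82631220e-06]), 'tcp_pos': array([0.29568247, 0.60614364, 0.23833074]), 'orientation': array([-7.06625559e-01, -3.06082983e+00,  2.84398596e-03]), 'contact_force': array([-0.13031433, -0.0065331 , -0.13120169]), 'moment': array([ 0.01757867,  0.02292627, -0.03757768]), 'grip_width': 0.08529492758675296} 0.008
side [[474.65188906935106, 0.0, 317.27448366199474], [0.0, 474.65188906935106, 200.02936515659812], [0.0, 0.0, 1.0]] [[0.1910273637092638, 0.9814880564662176, 0.013774662553241283], [0.8101089063732533, -0.14971647024719098, -0.5668408404053592], [-0.5542852209188159, 0.11944108820204614, -0.8237121586574345]] [-0.006686202388186405, -0.26567178261613067, 1.6412153410494723]
stand
[... 499 characters left out ...]
] [[0.02705881703286154, -0.9995897820275548, -0.009385525392219964], [-0.9953408054758885, -0.0260722063704812, -0.09282737209242105], [0.09254459128113256, 0.011853595280796832, -0.9956379818505957]] [-0.06544876245892477, 0.4711700401942165, 1.2625186798513668]
stand []
gutter_start [([424.1, 188.9], 0.6)]
gutter_end [([287.7, 165.4], 0.91)]
spout [([265.6, 160.5], 0.84), ([210.1, 243.6], 0.45)]
push_bar [([202.2, 153.9], 0.93), ([454.5, 250.7], 0.72)]
jar_mouth [([235.6, 155.7], 0.79)]
jar_floor [([246.5, 166.7], 0.95)]
gherkin_a_center [([395.5, 158.3], 0.74), ([209.4, 241.8], 0.16)]
pepper_center [([351.5, 197.3], 0.75)]
scoop [([208.8, 244.3], 0.75)]
spare_jar [([452.4, 250.5], 0.94)]
```

```bash
python3 - <<'E'
import cv2
for n in("side","top"):
    a=cv2.imread(f"pics/{n}0.png")
    c=a[90:340,130:530]; cv2.imwrite(f"pics/{n}0z.png",cv2.resize(c,(800,500),interpolation=cv2.INTER_CUBIC))
E
```

```text
(no output)
```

View pics/side0z.png

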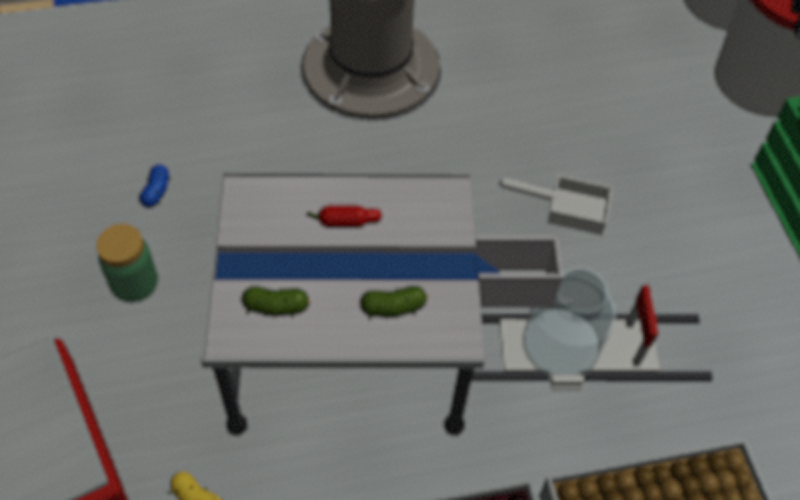

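View pics/top0z.png

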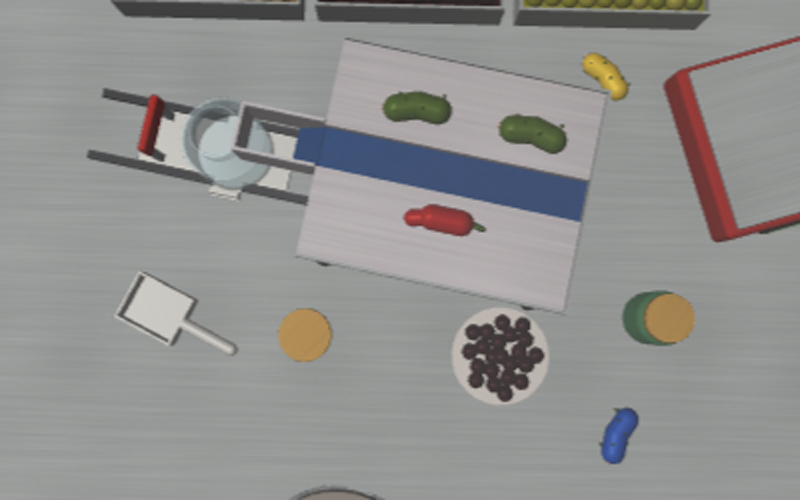

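View pics/top0.png

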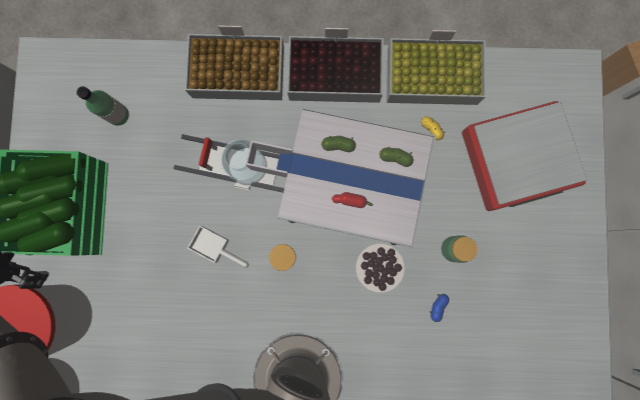

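```bash
cat >> h.py <<'E'
def toz(p,uv,z):
    d=np.linalg.inv(p["intrinsics"])@np.array([uv[0],uv[1],1.]); R=p["R"];t=p["t"]
    o=-R.T@t; w=R.T@d; return o+w*(z-o[2])/w[2]
def proj(p,X):
    c=p["R"]@np.asarray(X)+p["t"]; q=p["intrinsics"]@c; return q[:2]/q[2]
def best(p,q,k=0):
    l=spotter.mark_of(p,q); return l[k]["uv"] if len(l)>k else None
E
python3 - <<'E'
from h import *
out={}
for n in ("top","side"):
    p=eyes.grab_frame(n)
    for q,z in [("gutter_start",.21),("gutter_end",.21),("spout",.168),("push_bar",.095),("jar_mouth",.164),("jar_floor",.019),("pepper_center",.241),("scoop",0),("spare_jar",0)]:
        u=best(p,q)
        if u is not None: print(n,q,toz(p,u,z).round(4))
    for d in spotter.trace(p,"gherkin_a_center")+spotter.trace(p,"pepper_center"):
        m=d["pixels"]; c,s,a=cv2.minAreaRect(np.argwhere(m)[:,::-1].astype(np.float32))
        print("trace",d["confidence"],m.sum(),toz(p,d["uv"],.242).round(4),np.round(d["uv"]),np.round(s,1),toz(p,c,.242).round(4))
    # colour: green blobs, blue gutter
    hsv=cv2.cvtColor(p["color"],cv2.COLOR_BGR2HSV)
    g=cv2.inRange(hsv,(35,120,25),(60,255,255))
    nn,l,st,ce=cv2.connectedComponentsWithStats(g)
    for i in range(1,nn):
        if 80<st[i,4]<1500:
            pts=np.argwhere(l==i)[:,::-1].astype(np.float32); 
            (c,s,a)=cv2.minAreaRect(pts); w=np.array([toz(p,x,.242) for x in pts])
            C=np.cov(w[:,:2].T); e,v=np.linalg.eigh(C)
            print("blob",st[i].tolist(),ce[i].round(1),toz(p,ce[i],.242).round(4),"axis",v[:,1].round(3), "ext",np.ptp(w[:,:2]@v[:,1]).round(3))
    b=cv2.inRange(hsv,(105,120,60),(125,255,255))
    nn,l,st,ce=cv2.connectedComponentsWithStats(b)
    i=1+np.argmax(st[1:,4]); pts=np.argwhere(l==i)[:,::-1].astype(np.float32)
    w=np.array([toz(p,x,.21)[:2] for x in pts]).astype(np.float32); c,s,a=cv2.minAreaRect(w)
    print("blue",c,s,a, cv2.boxPoints((c,s,a)).round(4).tolist())
    if n=="top":
        for c in [(345,38),(607,94),(565,312),(297,256)]:
            print("corner",toz(p,(130+c[0]/2,90+c[1]/2),.226).round(4))
E
```

```text
top gutter_start [ 0.4956 -0.2898  0.21  ]
top gutter_end [0.5494 0.0326 0.21  ]
top spout [0.5587 0.0943 0.168 ]
top push_bar [0.5922 0.2564 0.095 ]
top jar_mouth [0.5832 0.164  0.164 ]
top jar_floor [0.5743 0.1644 0.019 ]
top pepper_center [ 0.4653 -0.1263  0.241 ]
top scoop [0.36   0.2524 0.    ]
top spare_jar [ 0.352  -0.4168  0.    ]
trace 0.65 459 [ 0.5652 -0.2201  0.242 ] [394. 158.] [33.8 15.9] [ 0.5707 -0.2221  0.242 ]
trace 0.84 378 [ 0.4705 -0.1172  0.242 ] [349. 197.] [39.6 12.3] [ 0.4657 -0.1235  0.242 ]
blue (0.5456404685974121, -0.017412420362234116) (0.08165513724088669, 0.044657379388809204) 78.83100891113281 [[0.5157999992370605, -0.05310000106692314], [0.5595999956130981, -0.061799999326467514], [0.5755000114440918, 0.018300000578165054], [0.5315999984741211, 0.027000000700354576]]
corner [ 0.6804 -0.0031  0.226 ]
corner [ 0.6204 -0.3136  0.226 ]
corner [ 0.3634 -0.2666  0.226 ]
corner [0.4198 0.0447 0.226 ]
side gutter_start [ 0.4913 -0.2865  0.21  ]
side gutter_end [0.5455 0.0227 0.21  ]
side spout [0.5654 0.0774 0.168 ]
side push_bar [0.6058 0.2509 0.095 ]
side 
[... 154 characters left out ...]
 spare_jar [ 0.3614 -0.4228 -0.    ]
trace 0.67 438 [ 0.5673 -0.2248  0.242 ] [267. 239.] [34.2 14.7] [ 0.5723 -0.2244  0.242 ]
trace 0.7 341 [ 0.4703 -0.1259  0.242 ] [302. 199.] [11. 36.] [ 0.4693 -0.1262  0.242 ]
blob [252, 234, 32, 13, 314] [267.1 240.1] [ 0.5701 -0.2259  0.242 ] axis [0.237 0.972] ext 0.073
blob [311, 234, 32, 14, 312] [326.4 240.5] [ 0.5962 -0.091   0.242 ] axis [0.042 0.999] ext 0.073
blue (-0.30330538749694824, -0.4858224391937256) (0.2613249719142914, 0.31048089265823364) 89.91771697998047 [[-0.4587000012397766, -0.6162999868392944], [-0.14830000698566437, -0.6166999936103821], [-0.14790000021457672, -0.3553999960422516], [-0.45840001106262207, -0.3549000024795532]]
```

```bash
cat >> h.py <<'E'
from scipy.spatial.transform import Rotation as Ro
TH=-0.184; O=np.array([.5265,-.105]); EX=np.array([np.cos(TH),np.sin(TH)]); EY=np.array([-np.sin(TH),np.cos(TH)])
def loc(X): d=np.asarray(X)[:2]-O; return np.array([d@EX,d@EY,X[2]])
def world(l): return np.r_[O+l[0]*EX+l[1]*EY,l[2]]
def st():
    o=r.get_obs(); R=Ro.from_rotvec(o["orientation"]).as_matrix()
    ang=np.arctan2(R[:2,1]@-EX,R[:2,1]@EY)  # tool y vs stand y, ccw+ ; need yaw +ang
    print("t",round(o["clock"],2),"loc mm",(loc(o["tcp_pos"])*1000).round(1),"yawerr",ang.round(3),"F",o["contact_force"].round(1),"grip",round(o["grip_width"],3),"j",o["joints"].round(2))
E
python3 -c "
from h import *
st()"
```

```text
t 2.4 loc mm [-356.9  657.5  239.3] yawerr -0.27 F [-0.8  0.2  0.3] grip 0.086 j [-1.23  0.48  0.02  1.56 -0.01  1.11 -0.08]
```

>>> carry_out(
  series="0 0 0 -0.13 0; 0 0 0 -0.13 0; -4 -3 0 0 0; -5 -4 0 0 0; -5 -4 0 0 0; -5 -4 0 0 0; 0 0 0 0 0",
)

```text
clock: 3.28
tcp_pos: [0.4557, 0.4203, 0.2396]
orientation: [0.32, 3.122, -0.003]
contact_force: [-0.0, 0.8, 0.3]
grip_width: 0.0001
```

```bash
python3 -c "
from h import *
st()"
```

```text
t 3.27 loc mm [-165.7  503.5  239.6] yawerr -0.02 F [-0.   0.8  0.3] grip 0.0 j [-0.87  0.39  0.03  1.7  -0.01  1.06  0.53]
```

>>> carry_out(
  series="-4 -2 0 -0.02 0; -4 -2 0 0 0; -4 -2 0 0 0; -4.5 -2.8 0 0 0; 0 0 0 0 0; 0 0 0 0 0",
)

```text
clock: 4.03
tcp_pos: [0.5966, 0.3116, 0.2391]
orientation: [-0.272, -3.129, -0.001]
contact_force: [0.4, 0.7, 0.6]
grip_width: 0.0002
```

```bash
python3 -c "
from h import *
st()
p=eyes.grab_frame('top'); cv2.imwrite('pics/top1z.png',cv2.resize(p['color'][90:290,130:530],(800,400)))
print([loc(toz(p,d['uv'],.095)).round(3) for d in spotter.mark_of(p,'push_bar')])
p=eyes.grab_frame('side'); cv2.imwrite('pics/side1z.png',cv2.resize(p['color'][130:330,230:630],(800,400)))
print([loc(toz(p,d['uv'],.095)).round(3) for d in spotter.mark_of(p,'push_bar')])
"
```

```text
t 4.03 loc mm [ -7.3 422.4 239.1] yawerr 0.011 F [0.4 0.7 0.6] grip 0.0 j [-0.63  0.47  0.07  1.56 -0.04  1.11  0.86]
[array([-0.001,  0.373,  0.095])]
[array([0.009, 0.365, 0.095])]
```

View pics/top1z.png

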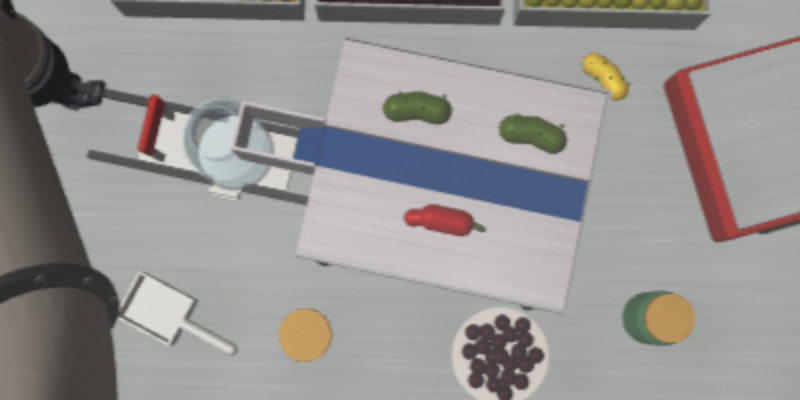

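View pics/side1z.png

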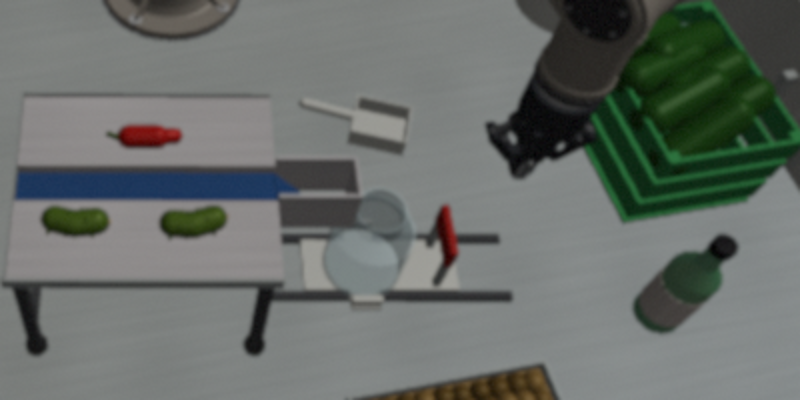

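>>> carry_out(
  series="-1 0 4 0 0; 0 0 5 0 0; 0 0 5.6 0 0; 0 0 0 0 0; 0 -2 0 0 0; 0 -1.5 0 0 0; 0 0 0 0 0",
)

```text
clock: 5.1
tcp_pos: [0.6024, 0.272, 0.0956]
orientation: [0.277, 3.126, 0.001]
contact_force: [0.8, 0.3, -0.7]
grip_width: 0.0002
```

```bash
python3 -c "
from h import *
st()"
```

```text
t 5.1 loc mm [  5.6 384.5  95.6] yawerr 0.007 F [ 0.8  0.3 -0.7] grip 0.0 j [-0.56  0.6   0.06  1.71 -0.05  0.83  0.91]
```

>>> carry_out(
  series="0 -1 0 0 0; 0 -1 0 0 0; 0 -1 0 0 0; 0 -1 0 0 0; 0 0 0 0 0",
)

```text
clock: 5.72
tcp_pos: [0.5936, 0.2325, 0.0928]
orientation: [-0.276, -3.128, 0.004]
contact_force: [0.0, 0.0, -0.8]
grip_width: 0.0
```

```bash
python3 -c "
from h import *
st()
p=eyes.grab_frame('side'); cv2.imwrite('pics/side2z.png',cv2.resize(p['color'][130:330,230:630],(800,400)))
print([loc(toz(p,d['uv'],.095)).round(3) for d in spotter.mark_of(p,'push_bar')])
"
```

```text
t 5.72 loc mm [  4.2 344.1  92.8] yawerr 0.008 F [ 0.   0.  -0.8] grip 0.0 j [-0.52  0.58  0.06  1.77 -0.05  0.8   0.96]
[array([0.006, 0.315, 0.095]), array([-0.016, -0.12 ,  0.095])]
```

View pics/side2z.png

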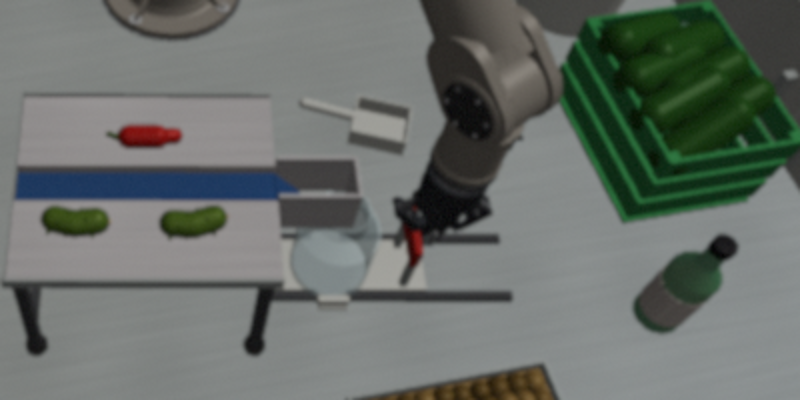

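>>> carry_out(
  series="0 -0.8 0 0 0; 0 -0.7 0 0 0; 0 -0.5 0 0 0; 0 -0.3 0 0 0; 0 0 0 0 0",
)

```text
clock: 6.45
tcp_pos: [0.5902, 0.2115, 0.0934]
orientation: [0.273, 3.13, -0.001]
contact_force: [0.3, 0.9, -0.2]
grip_width: -0.0003
```

```bash
python3 -c "
from h import *
st()"
```

```text
t 6.45 loc mm [  4.7 322.8  93.4] yawerr 0.01 F [ 0.3  0.9 -0.2] grip -0.0 j [-0.49  0.56  0.06  1.79 -0.05  0.79  0.99]
```

>>> carry_out(
  series="0 -0.3 0 0 0; 0 -0.2 0 0 0; 0 0 0 0 0",
)

```text
clock: 6.82
tcp_pos: [0.5894, 0.207, 0.0934]
orientation: [0.273, 3.129, -0.0]
contact_force: [-0.9, 1.7, -0.8]
grip_width: 0.0001
```

```bash
python3 -c "
from h import *
st()"
```

```text
t 6.83 loc mm [  4.8 318.3  93.4] yawerr 0.01 F [-0.9  1.7 -0.8] grip 0.0 j [-0.48  0.56  0.06  1.8  -0.05  0.78  1.  ]
```

>>> carry_out(
  series="0 -0.3 0 0 0; 0 -0.2 0 0 0; 0 0 0 0 0",
)

```text
clock: 7.2
tcp_pos: [0.5891, 0.2054, 0.0936]
orientation: [0.269, 3.128, 0.006]
contact_force: [3.6, 9.1, -4.8]
grip_width: -0.0001
```

```bash
python3 -c "
from h import *
st()"
```

```text
t 7.2 loc mm [  4.8 316.6  93.6] yawerr 0.012 F [ 3.6  9.1 -4.8] grip -0.0 j [-0.48  0.56  0.06  1.8  -0.05  0.78  1.  ]
```

>>> carry_out(
  series="0 -0.2 0 0 0; 0 -0.2 0 0 0; 0 0 0 0 0",
)

```text
clock: 7.58
tcp_pos: [0.5891, 0.2053, 0.0937]
orientation: [0.265, 3.126, 0.014]
contact_force: [6.0, 16.2, -9.0]
grip_width: -0.0003
```

```bash
python3 -c "
from h import *
st()"
```

```text
t 7.58 loc mm [  4.7 316.6  93.7] yawerr 0.015 F [ 6.  16.2 -9. ] grip -0.0 j [-0.47  0.55  0.06  1.81 -0.05  0.77  1.01]
```

>>> carry_out(
  series="0 3 0 0 0; 0 1.5 0 0 0; 0 0 -5 0 0; 0 0 -5 0 0; 0 0 -5 0 0; 0 0 -5.5 0 0; 0 0 0 0 0",
)

```text
clock: 8.45
tcp_pos: [0.5981, 0.2423, 0.3038]
orientation: [0.274, 3.121, 0.006]
contact_force: [0.1, 0.6, -0.2]
grip_width: -0.0
```

```bash
python3 -c "
from h import *
st()
for n in ('side','top'):
  p=eyes.grab_frame(n); cv2.imwrite('pics/%s3z.png'%n,cv2.resize(p['color'][110:310,180:580],(800,400)))
  print([loc(toz(p,d['uv'],.095)).round(3) for d in spotter.mark_of(p,'push_bar')])
"
```

```text
t 8.45 loc mm [  6.8 354.6 303.8] yawerr 0.009 F [ 0.1  0.6 -0.2] grip -0.0 j [-0.55  0.37  0.09  1.57 -0.03  1.19  0.94]
[array([0.014, 0.298, 0.095])]
[array([-0.   ,  0.299,  0.095])]
```

View pics/side3z.png

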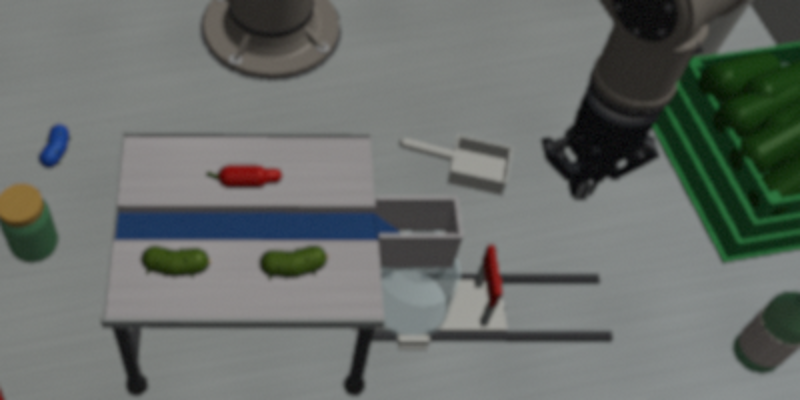

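>>> carry_out(
  series="-1 -4 0 0 0; -2 -5 0 0 0; -2 -5 0 0 0.35; -2 -5 0 0 0.35; -2 -5 0 0 0.35; -1 -5 0 0 0.35; -0.8 -3.8 0 -0.01 0.35; 0 0 0 0 0.35",
)

```text
clock: 9.65
tcp_pos: [0.6437, -0.1043, 0.2964]
orientation: [-0.268, -3.127, 0.004]
contact_force: [0.1, 0.2, 0.6]
grip_width: 0.0303
```

```bash
python3 -c "
from h import *
st()
for n in ('side','top'):
  p=eyes.grab_frame(n)
  print([loc(toz(p,d['uv'],.242)).round(3) for d in spotter.mark_of(p,'gherkin_a_center')])
"
```

```text
t 9.65 loc mm [115.1  22.1 296.4] yawerr 0.013 F [0.1 0.2 0.6] grip 0.03 j [-0.09  0.4   0.21  1.56 -0.08  1.2   1.54]
[array([ 0.065, -0.109,  0.242])]
[array([ 0.06 , -0.108,  0.242])]
```

>>> carry_out(
  series="0 0.4 3 0 0.35; 0 0 2.8 0 0.35; 0 0 0 0 0.35; 1 0 0 0 0.35; 1 0 0 0 0.35; 1 0 0 0 0.35; 1 0 0 0 0.35; 0 0 0 0 0.35",
)

```text
clock: 10.85
tcp_pos: [0.6055, -0.0883, 0.2406]
orientation: [-0.257, -3.131, -0.0]
contact_force: [0.7, 0.4, -0.1]
grip_width: 0.03
```

```bash
python3 -c "
from h import *
st()
p=eyes.grab_frame('side'); cv2.imwrite('pics/side4z.png',cv2.resize(p['color'][160:310,200:500],(800,400)))
"
```

```text
t 10.85 loc mm [ 74.6  30.8 240.6] yawerr 0.02 F [ 0.7  0.4 -0.1] grip 0.03 j [-0.1   0.37  0.19  1.72 -0.08  1.05  1.52]
```

View pics/side4z.png

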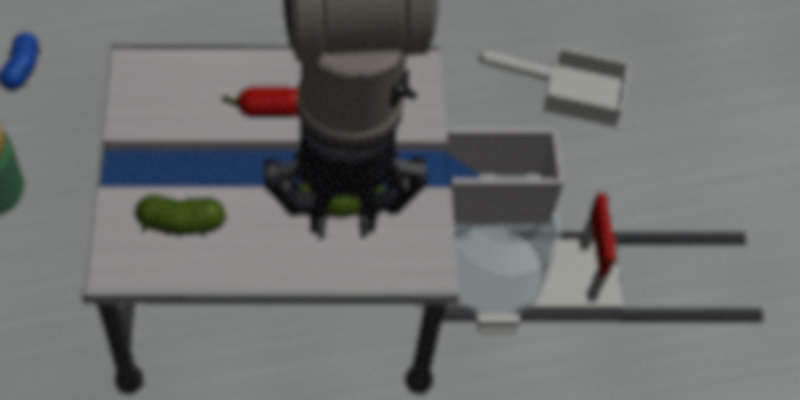

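Gherkin at crop (343,200) lies ahead of the fingers; pushing works. On to the gutter.

>>> carry_out(
  series="0.6 0 0 0.02 0.35; 0.6 0 0 0 0.35; 0.6 0 0 0 0.35; 0.5 0 0 0 0.35; 0 0 0 0 0.35",
)

```text
clock: 11.52
tcp_pos: [0.583, -0.0843, 0.2401]
orientation: [-0.288, -3.127, -0.0]
contact_force: [-0.6, 0.5, 0.3]
grip_width: 0.0298
```

```bash
python3 -c "
from h import *
st()
p=eyes.grab_frame('side'); cv2.imwrite('pics/side5z.png',cv2.resize(p['color'][160:310,200:500],(800,400)))
"
```

```text
t 11.53 loc mm [ 51.8  30.7 240.1] yawerr 0.0 F [-0.6  0.5  0.3] grip 0.03 j [-0.12  0.34  0.19  1.78 -0.07  1.04  1.49]
```

View pics/side5z.png

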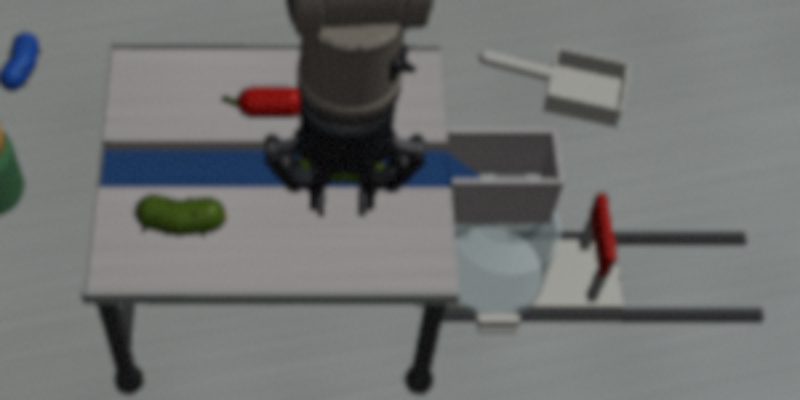

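>>> carry_out(
  series="0.5 0 0 0 0.35; 0.5 0 0 0 0.35; 0 0 0 0 0.35; -2 0 0 0 0.35; 0 0 -4 0 0.35; 0 -5 -3 0 0; 0 -5 0 0 0; 0 0 0 0 0",
)

```text
clock: 12.58
tcp_pos: [0.5737, -0.1902, 0.311]
orientation: [0.301, 3.126, -0.004]
contact_force: [0.2, 1.1, -0.3]
grip_width: 0.0002
```

```bash
python3 -c "
from h import *
st()
for n in ('side','top'):
  p=eyes.grab_frame(n)
  print([(loc(toz(p,d['uv'],.23)).round(3),d['confidence']) for d in spotter.mark_of(p,'gherkin_a_center')])
  cv2.imwrite('pics/%s6z.png'%n,cv2.resize(p['color'][100:300,200:500],(750,500)))
"
```

```text
t 12.57 loc mm [ 62.  -75.1 311. ] yawerr -0.008 F [ 0.2  1.1 -0.3] grip 0.0 j [ 0.02  0.3   0.25  1.66 -0.08  1.19  1.67]
[(array([ 0.055, -0.11 ,  0.23 ]), 0.82)]
[(array([-0.002, -0.185,  0.23 ]), 0.57)]
```

View pics/side6z.png

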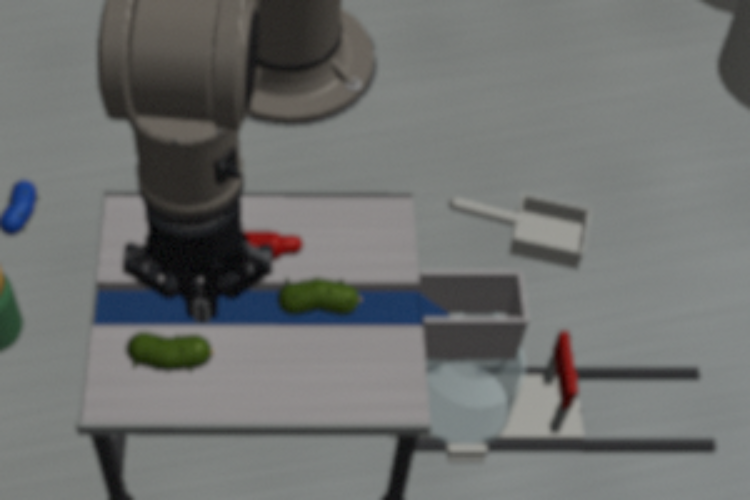

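View pics/top6z.png

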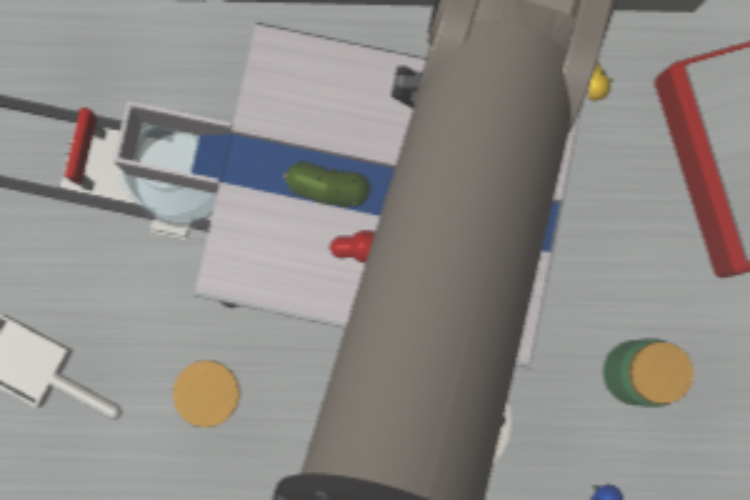

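>>> carry_out(
  series="3 1 0 0 0; 3.2 1.2 0 0 0; 0 0 3 0 0; 0 0 3 0 0; 0 0 2.4 0 0; 0 0 0 0 0",
)

```text
clock: 13.52
tcp_pos: [0.5174, -0.1498, 0.2246]
orientation: [-0.284, -3.125, -0.001]
contact_force: [0.7, 0.1, 0.3]
grip_width: -0.0002
```

```bash
python3 -c "
from h import *
st()
p=eyes.grab_frame('side')
print(loc(toz(p,(328,218.8),.226)), loc(toz(p,(312,218.8),.226)))
cv2.imwrite('pics/side7z.png',cv2.resize(p['color'][140:300,220:460],(750,500)))
"
```

```text
t 13.53 loc mm [ -0.8 -45.7 224.6] yawerr 0.003 F [0.7 0.1 0.3] grip -0.0 j [-0.02  0.27  0.22  1.91 -0.07  0.97  1.63]
[-0.00351257  0.03214465  0.226     ] [-0.00349429 -0.00672623  0.226     ]
```

View pics/side7z.png

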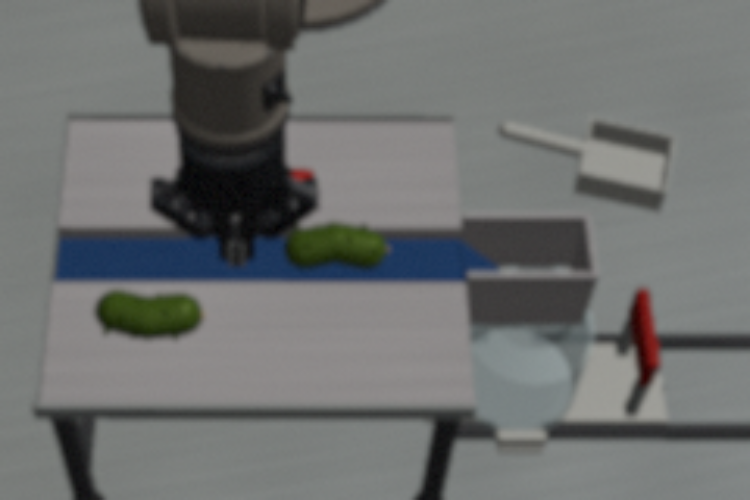

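>>> carry_out(
  series="0 1.5 0 0 0; 0 1.5 0 0 0; 0 1.8 0 0 0; 0 1.8 0 0 0; 0 1.8 0 0 0; 0 1.8 0 0 0; 0 1.5 0 0 0; 0 0 0 0 0",
)

```text
clock: 14.58
tcp_pos: [0.54, -0.0341, 0.2262]
orientation: [-0.285, -3.129, -0.002]
contact_force: [-0.2, 0.6, 0.7]
grip_width: 0.0
```

```bash
python3 -c "
from h import *
st()
p=eyes.grab_frame('side')
cv2.imwrite('pics/side8z.png',cv2.resize(p['color'][140:300,220:460],(750,500)))
"
```

```text
t 14.57 loc mm [  0.3  72.1 226.2] yawerr 0.003 F [-0.2  0.6  0.7] grip 0.0 j [-0.19  0.27  0.17  1.9  -0.05  0.97  1.39]
```

View pics/side8z.png

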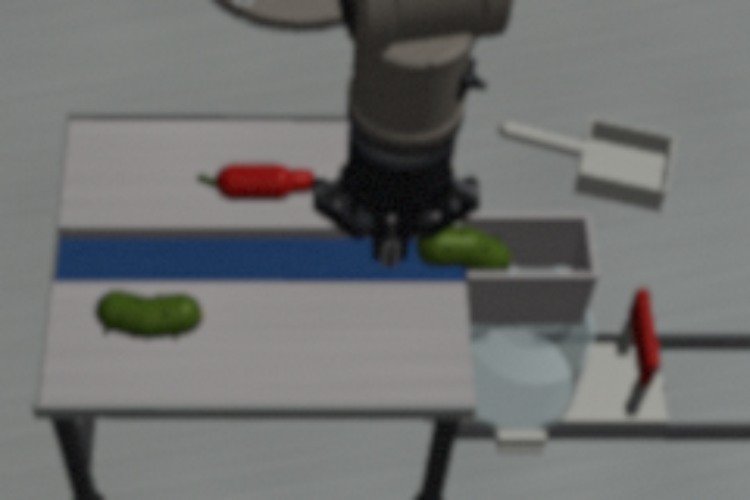

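>>> carry_out(
  series="0 1 0 0 0; 0 1 0 0 0; 0 1 0 0 0; 0 1 0 0 0; 0 0 0 0 0; 0 0 0 0 0",
)

```text
clock: 15.38
tcp_pos: [0.547, 0.0025, 0.2263]
orientation: [-0.289, -3.128, 0.0]
contact_force: [0.4, 0.0, 0.7]
grip_width: 0.0001
```

```bash
python3 -c "
from h import *
st()
p=eyes.grab_frame('side')
cv2.imwrite('pics/side9z.png',cv2.resize(p['color'][140:300,220:460],(750,500)))
"
```

```text
t 15.38 loc mm [  0.5 109.4 226.3] yawerr -0.0 F [0.4 0.  0.7] grip 0.0 j [-0.24  0.28  0.15  1.89 -0.05  0.98  1.32]
```

View pics/side9z.png

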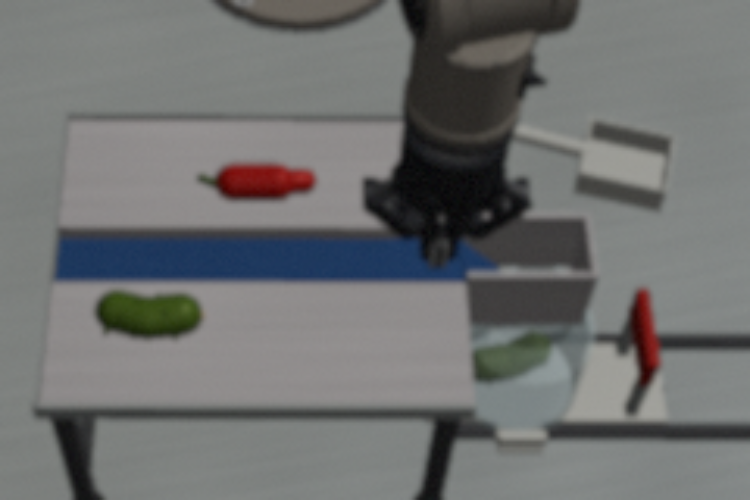

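>>> carry_out(
  series="0 0 -4 0 0; 0 -1 -3.5 0 0; -2.5 -5 0 0 0; -3 -5 0 0 0.35; -3 -5 0 0 0.35; -3 -5.8 0 0 0.35; 0 0 0 0 0.35",
)

```text
clock: 16.3
tcp_pos: [0.6183, -0.2374, 0.3008]
orientation: [-0.303, -3.126, 0.006]
contact_force: [-0.5, -0.2, 0.1]
grip_width: 0.0299
```

```bash
python3 -c "
from h import *
st()
for n in ('side','top'):
  p=eyes.grab_frame(n)
  print([(loc(toz(p,d['uv'],.242)).round(3),d['confidence']) for d in spotter.mark_of(p,'gherkin_a_center')])
  cv2.imwrite('pics/%s10z.png'%n,cv2.resize(p['color'][100:300,200:500],(750,500)))
"
```

```text
t 16.3 loc mm [ 114.5 -113.3  300.8] yawerr -0.009 F [-0.5 -0.2  0.1] grip 0.03 j [ 0.07  0.42  0.28  1.53 -0.12  1.21  1.75]
[(array([ 0.062, -0.107,  0.242]), 0.65), (array([0.117, 0.16 , 0.242]), 0.33)]
[]
```

View pics/side10z.png

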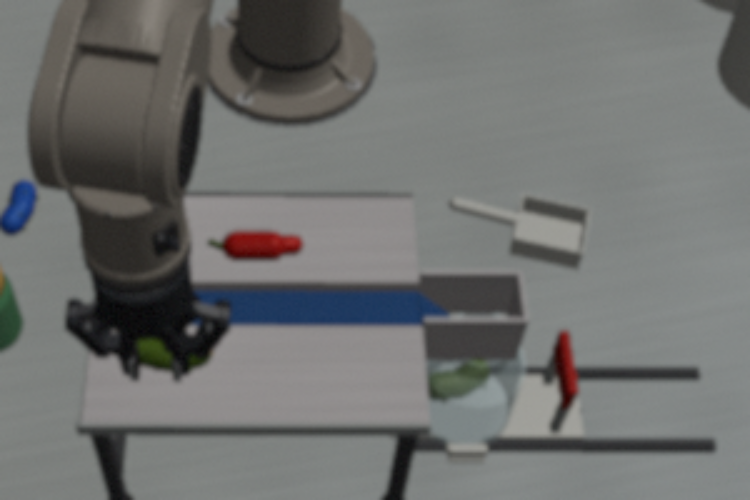

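View pics/top10z.png

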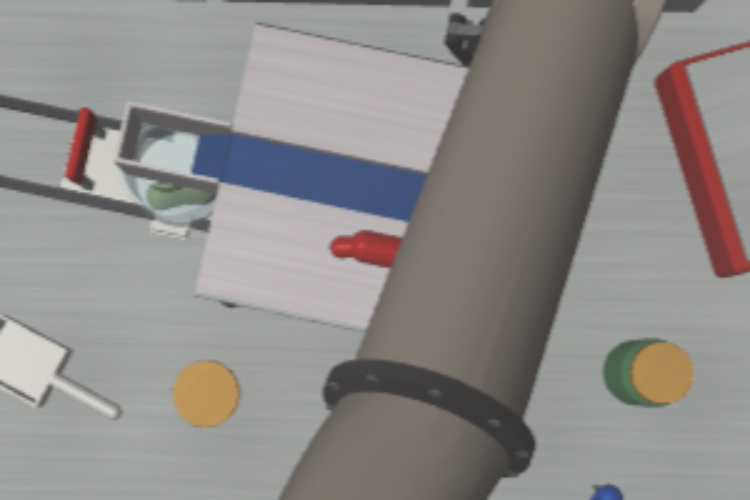

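>>> carry_out(
  series="0 0.5 3 0 0.35; 0 0 3.1 0 0.35; 0 0 0 0 0.35; 1 0 0 0 0.35; 1 0 0 0 0.35; 1 0 0 0 0.35; 1 0 0 0 0.35; 0 0 0 0 0.35",
)

```text
clock: 17.5
tcp_pos: [0.5801, -0.2177, 0.2406]
orientation: [-0.289, -3.128, -0.0]
contact_force: [-0.3, -0.7, -0.5]
grip_width: 0.0302
```

>>> carry_out(
  series="0.6 0 0 0 0.35; 0.6 0 0 0 0.35; 0.6 0 0 0 0.35; 0.5 0 0 0 0.35; 0.5 0 0 0 0.35; 0.4 0 0 0 0.35; 0 0 0 0 0.35",
)

```text
clock: 18.38
tcp_pos: [0.5492, -0.2118, 0.2403]
orientation: [-0.289, -3.128, -0.0]
contact_force: [-0.3, -1.0, -0.6]
grip_width: 0.0297
```

```bash
python3 -c "
from h import *
st()
p=eyes.grab_frame('side')
cv2.imwrite('pics/side11z.png',cv2.resize(p['color'][140:300,220:460],(750,500)))
"
```

```text
t 18.38 loc mm [  41.9 -100.9  240.3] yawerr 0.0 F [-0.3 -1.  -0.6] grip 0.03 j [ 0.05  0.34  0.27  1.78 -0.1   1.03  1.74]
```

View pics/side11z.png

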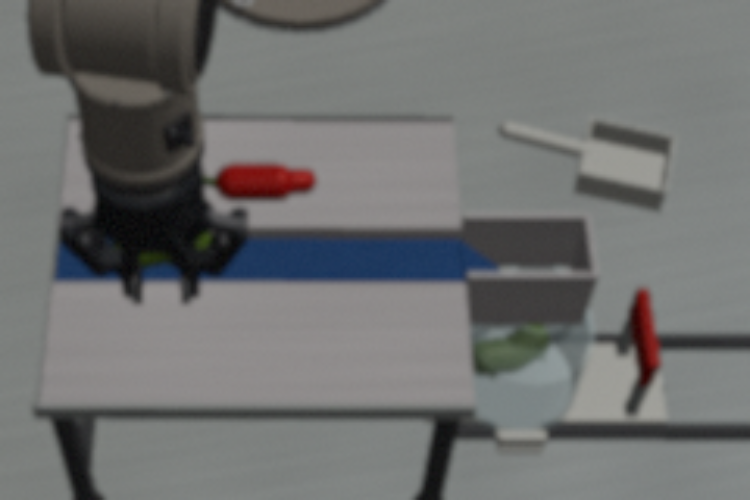

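>>> carry_out(
  series="-2 0 0 0 0.35; 0 0 -4 0 0.35; -3 5 -3 0 0; 0 5 0 0 0; 0 5 0 0 0; 0 0 0 0 0",
)

```text
clock: 19.18
tcp_pos: [0.6254, -0.0692, 0.3085]
orientation: [-0.274, -3.129, -0.004]
contact_force: [-0.1, -0.8, 0.0]
grip_width: -0.0003
```

```bash
python3 -c "
from h import *
st()
for n in ('side','top'):
  p=eyes.grab_frame(n)
  hsv=cv2.cvtColor(p['color'],cv2.COLOR_BGR2HSV)
  g=cv2.inRange(hsv,(30,90,25),(65,255,255))
  nn,l,s,ce=cv2.connectedComponentsWithStats(g)
  for i in range(1,nn):
    if 100<s[i,4]<1500:
      w=np.array([loc(toz(p,x,.226)) for x in np.argwhere(l==i)[:,::-1]])
      if abs(w[:,1].mean())<.25: print(n,ce[i].round(1),loc(toz(p,ce[i],.226)).round(3),w.min(0).round(3),w.max(0).round(3))
  cv2.imwrite('pics/%s12z.png'%n,cv2.resize(p['color'][100:300,200:500],(750,500)))
"
```

```text
t 19.18 loc mm [ 90.7  53.3 308.5] yawerr 0.009 F [-0.1 -0.8  0. ] grip -0.0 j [-0.15  0.35  0.22  1.6  -0.08  1.2   1.48]
side [271.8 218.4] [-0.005 -0.104  0.226] [-0.023 -0.14   0.226] [ 0.014 -0.067  0.226]
side [272.4 364.1] [ 0.342 -0.087  0.226] [ 0.326 -0.105  0.226] [ 0.367 -0.072  0.226]
side [240.1 386.2] [ 0.384 -0.148  0.226] [ 0.344 -0.195  0.226] [ 0.408 -0.104  0.226]
side [202.9 378.1] [ 0.369 -0.223  0.226] [ 0.353 -0.234  0.226] [ 0.389 -0.211  0.226]
side [213.4 393.4] [ 0.397 -0.199  0.226] [ 0.382 -0.212  0.226] [ 0.408 -0.187  0.226]
top [423.1  58.5] [ 0.313 -0.128  0.226] [ 0.275 -0.164  0.226] [ 0.348 -0.095  0.226]
top [459.5  56. ] [ 0.337 -0.212  0.226] [ 0.285 -0.256  0.226] [ 0.374 -0.181  0.226]
top [383.9 184.6] [-0.005 -0.096  0.226] [-0.018 -0.132  0.226] [ 0.008 -0.065  0.226]
```

View pics/side12z.png

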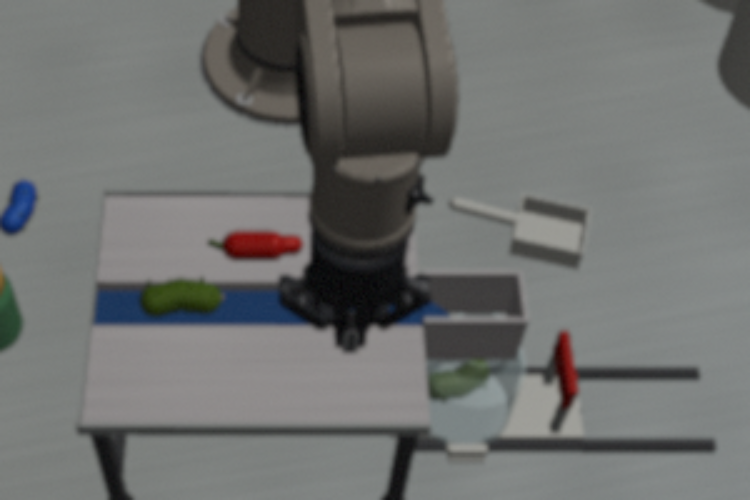

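View pics/top12z.png

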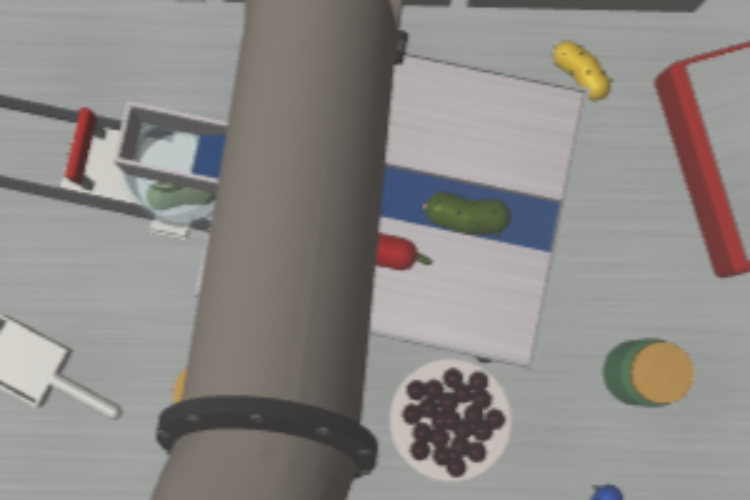

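>>> carry_out(
  series="1.5 -5 0 0.01 0; 2.5 -5 0 0 0; 2.5 -5 0 0 0; 2.6 -5 0 0 0; 0 -1.5 0 0 0; 0 0 0 0 0; 0 0 0 0 0",
)

```text
clock: 20.15
tcp_pos: [0.495, -0.2681, 0.3087]
orientation: [-0.302, -3.127, -0.001]
contact_force: [0.1, -0.7, 0.8]
grip_width: -0.0002
```

```bash
python3 -c "
from h import *
st()"
```

```text
t 20.15 loc mm [  -1.1 -166.1  308.7] yawerr -0.008 F [ 0.1 -0.7  0.8] grip -0.0 j [ 0.12  0.23  0.32  1.76 -0.08  1.16  1.84]
```

>>> carry_out(
  series="0 0.2 3 0 0; 0 0 3 0 0; 0 0 2.4 0 0; 0 0 0 0 0",
)

```text
clock: 20.65
tcp_pos: [0.4943, -0.2652, 0.223]
orientation: [-0.299, -3.123, -0.002]
contact_force: [-0.7, -0.7, -0.0]
grip_width: 0.0001
```

```bash
python3 -c "
from h import *
st()
p=eyes.grab_frame('side')
cv2.imwrite('pics/side13z.png',cv2.resize(p['color'][140:300,220:460],(750,500)))
"
```

```text
t 20.65 loc mm [  -2.4 -163.4  223. ] yawerr -0.007 F [-0.7 -0.7 -0. ] grip 0.0 j [ 0.13  0.31  0.31  1.86 -0.11  0.98  1.87]
```

View pics/side13z.png

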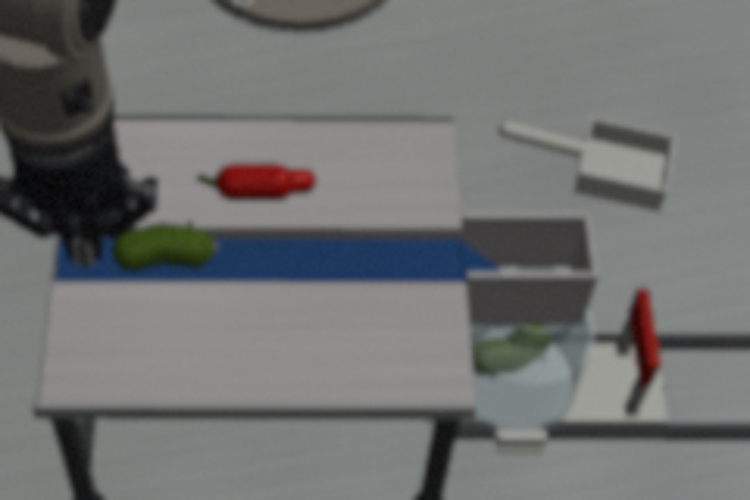

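>>> carry_out(
  series="0 1.5 0 0 0; 0 1.5 0 0 0; 0 1.5 0 0 0; 0 1.5 0 0 0; 0 1.5 0 0 0; 0 1.5 0 0 0; 0 1.5 0 0 0; 0 1.5 0 0 0",
)

```text
clock: 21.7
tcp_pos: [0.5177, -0.1485, 0.2249]
orientation: [-0.304, -3.127, -0.0]
contact_force: [-0.2, -1.9, 1.9]
grip_width: -0.0002
```

```bash
python3 -c "
from h import *
st()
p=eyes.grab_frame('side')
cv2.imwrite('pics/side14z.png',cv2.resize(p['color'][140:300,220:460],(750,500)))
"
```

```text
t 21.7 loc mm [ -0.6 -44.4 224.9] yawerr -0.01 F [-0.2 -1.9  1.9] grip -0.0 j [-0.05  0.27  0.25  1.91 -0.08  0.97  1.62]
```

View pics/side14z.png

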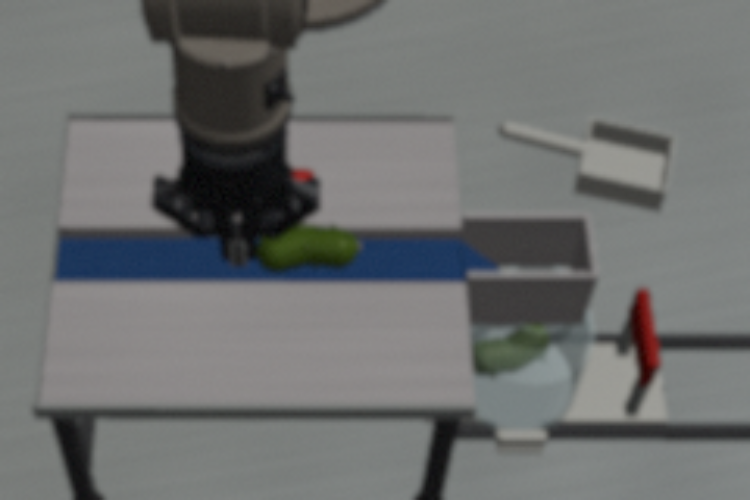

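>>> carry_out(
  series="0 1.5 0 0.01 0; 0 1.5 0 0 0; 0 1.5 0 0 0; 0 1.5 0 0 0; 0 1.5 0 0 0; 0 1.5 0 0 0; 0 1.5 0 0 0; 0 1 0 0 0",
)

```text
clock: 22.75
tcp_pos: [0.5409, -0.0357, 0.2249]
orientation: [-0.318, -3.125, -0.0]
contact_force: [-0.7, -1.5, 0.2]
grip_width: -0.0001
```

>>> carry_out(
  series="0 1 0 0 0; 0 1 0 0 0; 0 1 0 0 0; 0 1 0 0 0; 0 0 0 0 0; 0 0 0 0 0",
)

```text
clock: 23.5
tcp_pos: [0.5486, 0.0022, 0.2247]
orientation: [-0.32, -3.125, 0.0]
contact_force: [-0.5, -0.8, 0.2]
grip_width: -0.0
```

```bash
python3 -c "
from h import *
st()
p=eyes.grab_frame('side')
cv2.imwrite('pics/side15z.png',cv2.resize(p['color'][140:300,220:460],(750,500)))
"
```

```text
t 23.5 loc mm [  2.1 109.5 224.7] yawerr -0.02 F [-0.5 -0.8  0.2] grip -0.0 j [-0.27  0.29  0.18  1.89 -0.06  0.98  1.31]
```

View pics/side15z.png

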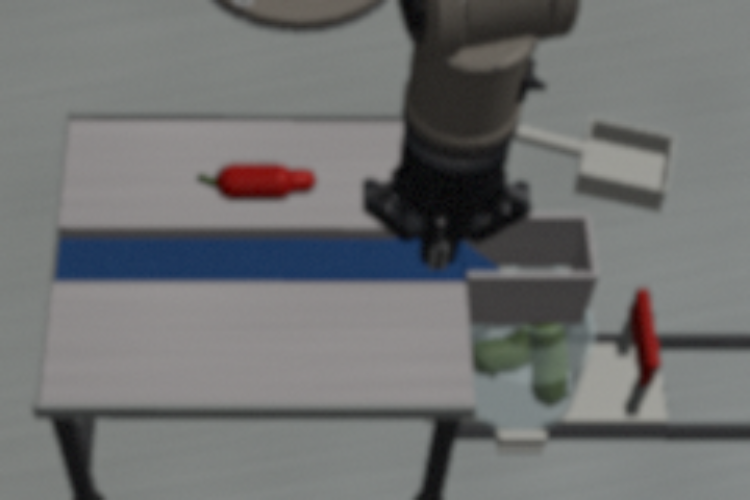

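>>> carry_out(
  series="0 0 -4 0 0; 0 0 -5 0 0; 0 -4 -3 0 0; 0 -5 0 0 0; 0 -5 0 0 0; 0 -5 0 0 0; 0 0 0 0 0; 0 0 0 0 0",
)

```text
clock: 24.55
tcp_pos: [0.5103, -0.1836, 0.3448]
orientation: [-0.321, -3.125, -0.001]
contact_force: [-0.0, 0.2, 0.0]
grip_width: 0.0001
```

```bash
python3 -c "
from h import *
st()
for n in ('side','top'):
  p=eyes.grab_frame(n)
  print([(loc(toz(p,d['uv'],.06)).round(3),d['confidence']) for d in spotter.mark_of(p,'gherkin_a_center')])
  print('bar',[loc(toz(p,d['uv'],.095)).round(3) for d in spotter.mark_of(p,'push_bar')])
  print('pep',[loc(toz(p,d['uv'],.241)).round(3) for d in spotter.mark_of(p,'pepper_center')])
  cv2.imwrite('pics/%s16z.png'%n,cv2.resize(p['color'][130:280,200:480],(784,420)))
"
```

```text
t 24.55 loc mm [ -1.6 -80.2 344.8] yawerr -0.02 F [-0.   0.2  0. ] grip 0.0 j [-0.05  0.17  0.32  1.75 -0.06  1.23  1.66]
[]
bar [array([0.003, 0.283, 0.095])]
pep [array([-0.055, -0.025,  0.241]), array([0.055, 0.178, 0.241])]
[(array([0.003, 0.218, 0.06 ]), 0.69), (array([0.015, 0.219, 0.06 ]), 0.34)]
bar [array([-0.001,  0.292,  0.095]), array([-0.01 ,  0.184,  0.095])]
pep [array([-0.052, -0.026,  0.241])]
```

View pics/side16z.png

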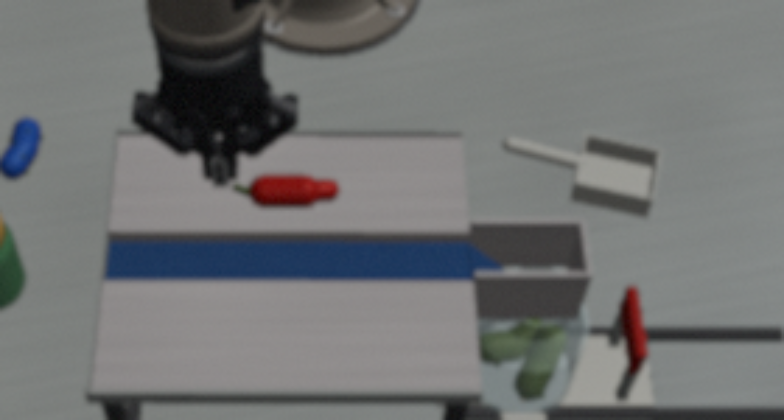

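View pics/top16z.png

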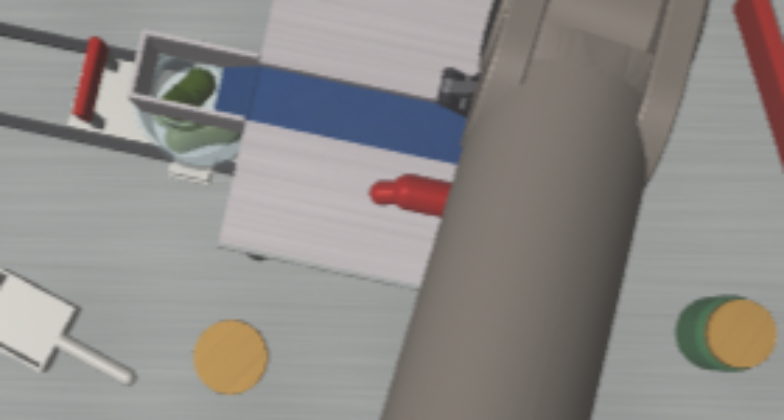

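>>> carry_out(
  series="0 0 0 0 0; 0 0 0 0 0; 0 0 0 0 0; 0 0 0 0 0; 0 0 0 0 0; 0 0 0 0 0; 0 0 0 0 0; 0 0 0 0 0",
)

```text
clock: 25.95
tcp_pos: [0.5104, -0.1837, 0.3449]
orientation: [0.32, 3.125, 0.0]
contact_force: [0.4, -0.1, -0.3]
grip_width: -0.0001
```

```bash
python3 -c "
from h import *
def c(a,ox,oy,sx,sy,n):
  h=cv2.cvtColor(a,cv2.COLOR_BGR2HSV); m=cv2.inRange(h,(0,130,60),(8,255,255))|cv2.inRange(h,(172,130,60),(180,255,255))
  k,l,s,ce=cv2.connectedComponentsWithStats(m)
  print(n,[(ce[i]/[sx,sy]+[ox,oy]).round(1).tolist() for i in range(1,k) if s[i,4]/sx/sy>40])
c(cv2.imread('pics/top6z.png'),200,100,2.5,2.5,'top6'); c(cv2.imread('pics/side6z.png'),200,100,2.5,2.5,'side6')
g=[]
for i in range(2):
  for n in ('side','top'):
    p=eyes.grab_frame(n); g.append(p['color'])
    if i==0: c(p['color'],0,0,1,1,n)
a=cv2.imread('pics/top16z.png'); b=cv2.resize(g[1][130:280,200:480],(784,420))
print('diff jar top',cv2.absdiff(a,b)[20:180,120:250].max(), cv2.absdiff(cv2.imread('pics/side16z.png'),cv2.resize(g[0][130:280,200:480],(784,420)))[300:400,470:600].max())
print(cv2.absdiff(a,b)[300:410,200:270].max())
st()"
```

```text
top6 [[480.2, 165.7], [231.2, 156.8], [341.2, 198.3]]
side6 [[309.4, 196.8], [426.9, 246.0]]
side [[526.7, 63.3], [303.6, 197.5], [426.7, 245.6], [143.9, 350.6]]
top [[492.5, 167.9], [230.9, 156.4], [347.3, 199.1], [21.9, 337.2]]
diff jar top 38 5
2
t 26.15 loc mm [ -1.5 -80.4 344.8] yawerr -0.02 F [-0.4  0.   0.4] grip 0.0 j [-0.05  0.17  0.32  1.75 -0.06  1.23  1.66]
```

```bash
python3 -c "
from h import *
p=eyes.grab_frame('top')['color']
for _ in range(14): eyes.grab_frame('side')
q=eyes.grab_frame('top')['color']
print(cv2.absdiff(p,q)[135:195,240:290].max())
cv2.imwrite('pics/top17z.png',cv2.resize(q[130:220,200:320],(800,600)))
"
```

```text
26
```

View pics/top17z.png

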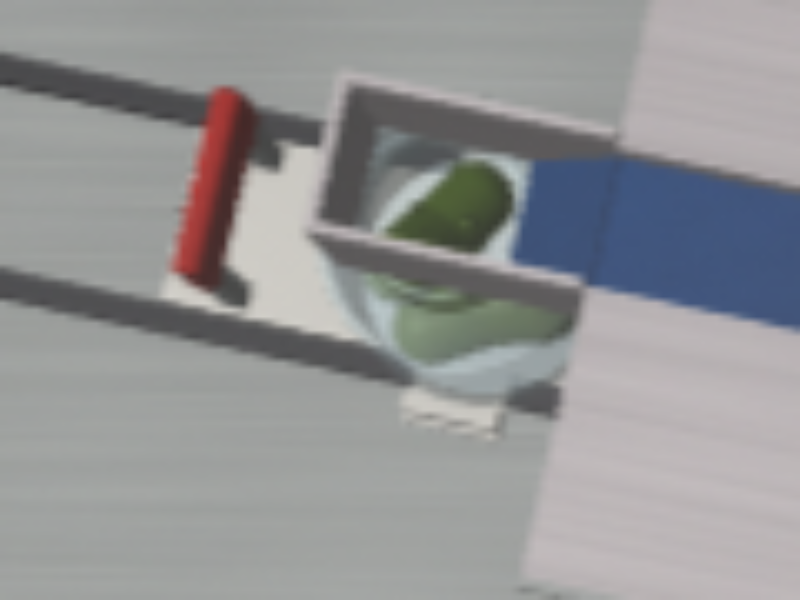

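```bash
python3 -c "
from h import *
prev=None
for k in range(5):
  q=eyes.grab_frame('top')['color'].astype(int)
  if prev is not None:
    d=abs(q-prev)[135:195,240:290]; print(d.max(),(d>8).sum())
  prev=q
  for _ in range(24): eyes.grab_frame('side')
cv2.imwrite('pics/top18z.png',cv2.resize(q[130:220,200:320].astype('uint8'),(800,600)))
st()
"
```

```text
3 0
2 0
2 0
2 0
t 33.2 loc mm [ -1.5 -80.4 344.9] yawerr -0.02 F [ 0.2 -0.5 -0.2] grip -0.0 j [-0.05  0.17  0.32  1.75 -0.06  1.23  1.66]
```

View pics/top18z.png

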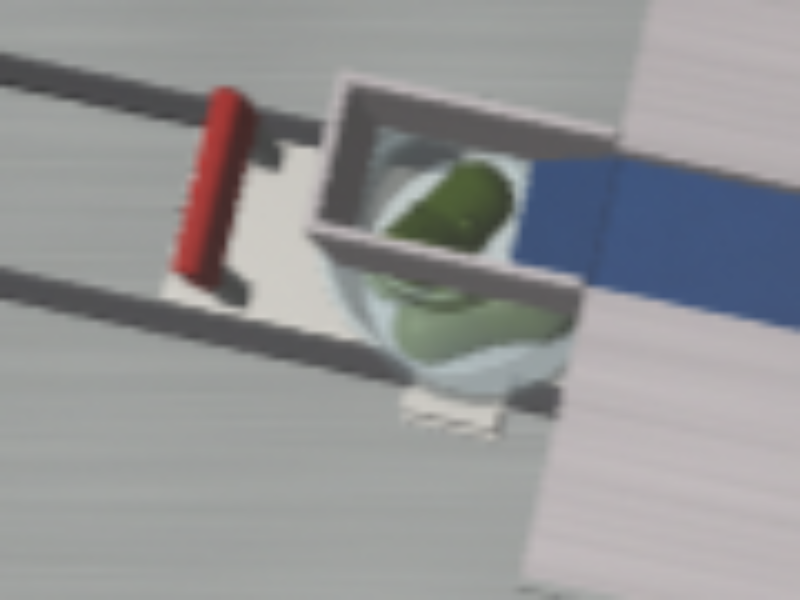

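Both gherkins are in the jar and still. The sled is home and the arm is clear.

```bash
python3 -c "
from h import *
r.hand_in(); print(r.get_obs()['clock'])"
```

```text
the job is handed in; nothing more can be done
the job is handed in; nothing more can be done
```

The task is done and handed in at about 33 s of the 72 s allowed; hand-in gives no verdict.

I pushed the sled in by its red bar until the tool stopped and the force rose to about 16–19 N. Then I swept each gherkin into the gutter and pushed it down the spout. The first was lying in the jar before I moved the second.

**Last checks:**
- **Gherkins:** both show inside the jar in both cameras. The second lies leaning and crept slightly for about a second or two. After that the pictures did not change for about 5 s.
- **Sled:** the push bar was within 0.5 px of where it stood just after homing. The network's readings of the bar did not agree: 283 mm from the side camera and 292 mm from the top, against an expected 295 mm. The stop contact and the unchanged pixels are why I took it as home.
- **Other objects:** the pepper measured within about 5 mm of its start. The scoop and closed jar looked undisturbed, though I did not measure them again.
- **Arm:** it stood clear of everything, with contact force at about zero.

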